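# Lay out the balance check weights in order of size

### The arm

A 6-joint arm with a two-finger parallel gripper is mounted at the origin on a cart in front of the work surface, level with it; the furniture and walls round the work are solid. World frame = base frame: x ahead of the robot, y to its left, z up, the work surface at z = 0. Lengths are in m, angles in degrees, forces in N, time in s.
With the tool pointing down it reaches from about 0.25 to 0.725 m from the base axis. Payload 9.7 kg.
Tool frame: the origin (TCP) lies on the centre line of the jaws, within the pads' length; the fingertips stand 19 mm ahead of it and the grasp point (between the pads) is the TCP (bot.tcp_to_tips is the z of the fingertips in the tool frame, in m); z points along the fingers, y is the line along which they close (so a half turn about z gives the same grasp; the last joint's range is limited). The gripper opens to 85 mm and grips with 20 to 120 N. Pads are 22 mm wide; open, the fingers measure 114 mm over their backs; the gripper's body (76 mm by 85 mm) begins 54 mm behind the grasp point. The pads swing forward as they close: fully open they stand 13 mm farther back than shut.
Start: joints at [-69.099, 4.979, 10.078, 95.1, 0, 90], TCP at [0.196, -0.514, 0.25] pointing down, gripper open.
Joint ranges: [-179.16, 179.16], [-48.56, 103.87], [-65.8, 70.77], [-126.05, 130.52], [-82.76, 87.17], [-180, 180]. Speed limits (degrees/s): [127.2, 127.2, 147.25, 180, 180, 180].

### API

Orientations are given as [roll, pitch, yaw] about the fixed x, y, z axes, in that order (R = Rz(yaw) Ry(pitch) Rx(roll)).
In Python, from workcell import bot gives the robot as it stands. The module is installed in compiled form; this text tells all that it offers.
- The arm moves only by the tool play_rows, never from a script. Its argument "increments" is a list of rows, each an object with "slide": the shift along the tool's x, y, z in mm, a list of three; "angular": the turn, a rotation vector about the tool's x, y, z in degrees, a list of three; "claw": the opening, from -1 (shut) to 1 (fully open). In form: [{"slide": [x, y, z], "angular": [rx, ry, rz], "claw": claw}, ...]. A call has 1 to 8 rows; each row shifts and turns the commanded pose from where the row before left it, along the tool's axes as they then stand; what a row does not reach is not made up. A row lasts 1/10 s, in which the tool goes at most 50 mm and 8.59 degrees, less where a joint would pass 70% of its speed; a pose out of reach is approached as far as the arm can. A call is refused whole if a number of a shift passes 50 or a number of a turn 8.59, either way. A call with a gripper value outside its range is refused whole. The fingers move at their own pace and stop on an object; "squeeze" is the grip in N (left out, the last holds). Time passes only in rows, so rows that do not move let the fingers close. It gives the time, the measured TCP pose, the force, the opening and the grip force at its end, in the units of the state.
- bot.get_obs(): the state, without advancing time (a new reading comes with each control period).
- bot.camera(name): name is "scene" or "top" or "wrist"; returns the picture (420x560x3 uint8, red, green, blue); there is no depth.
- bot.camera_info(name): a dict with "fovy" (degrees; the focal length in pixels is half the picture's height over the tangent of half this angle, whatever the lens; pixels are square), "cx", "cy" (the principal point, pixels), "R" (3x3) and "t" (3): a world point X has camera coordinates R X + t. Camera axes: x right, y down, z forward; pixel columns grow to the right and rows downward; lengths in m; the calibration is good to about 2 mm. A picture is of the moment at which its call begins: read the wrist's pose just before it. camera_info takes no time and is no camera call; for the wrist camera it gives the pose at the moment of the call.
- bot.job_done(): hands the job in; it is judged then, once.
The state is a dict: "time": time; "q": joint angles; "qd": joint speeds; "joint_efforts": joint torques, N m; "ee_pos": TCP position; "tcp_rot": TCP orientation; "wrist_force": force on the tool from outside, world axes, zero at the start; "torque": the same for the moment, N m; "opening": finger opening in m; "grasp_force": force on a finger pad.
Only numpy, scipy, OpenCV 4.12 (cv2) and the standard library are available. Lean on these libraries where they do the work, as an engineer would, in place of code of your own. Each camera call takes 0.05 s, during which the arm holds its last target. There are 200 camera calls.

### The job

Lay the four steel weights out for the balance check: stand each one upright on its own black rest on the wooden strip, well centred, in order of size, with the largest on the rest next to the post and the smallest at the far end of the row.

Things in the scene. Friction and masses are not known exactly. Their poses are not given: they have to be found in the camera images.
- weight_a: the second smallest of four bright steel knob weights, about 0.12 kg: an upright round body 26 mm across and 29 mm high, then a narrower neck and button, 42 mm high in all. Origin at the centre of its underside, z up. It starts upright on the bench top (z = 0) near its front edge; grip it from above round the body. The instruments behind are 240 mm high, tubes in the drums 330 mm
- weight_b: the largest of four bright steel knob weights, about 0.5 kg: an upright round body 42 mm across and 46 mm high, then a narrower neck and button, 64 mm high in all. Origin at the centre of its underside, z up. It starts upright on the bench top (z = 0) near its front edge; grip it from above round the body. The instruments behind are 240 mm high, tubes in the drums 330 mm
- weight_c: the smallest of four bright steel knob weights, about 0.05 kg: an upright round body 19 mm across and 21 mm high, then a narrower neck and button, 33 mm high in all. Origin at the centre of its underside, z up. It starts upright on the bench top (z = 0) near its front edge; grip it from above round the body. The instruments behind are 240 mm high, tubes in the drums 330 mm
- weight_d: the second largest of four bright steel knob weights, about 0.24 kg: an upright round body 33 mm across and 37 mm high, then a narrower neck and button, 53 mm high in all. Origin at the centre of its underside, z up. It starts upright on the bench top (z = 0) near its front edge; grip it from above round the body. The instruments behind are 240 mm high, tubes in the drums 330 mm
- rest_1: one of four alike flat black rubber discs, 54 mm across and 3 mm thick, fixed 68 mm apart in one straight row on a low wooden strip (70 x 340 x 12 mm). Origin at the centre of its underside, which lies 12 mm above the bench, so its top is 15 mm above the bench; y runs along the row. The rests are numbered along the row, but which end of the row is at the post changes
- rest_2: one of four alike flat black rubber discs, 54 mm across and 3 mm thick, fixed 68 mm apart in one straight row on a low wooden strip (70 x 340 x 12 mm). Origin at the centre of its underside, which lies 12 mm above the bench, so its top is 15 mm above the bench; y runs along the row. The rests are numbered along the row, but which end of the row is at the post changes
- rest_3: one of four alike flat black rubber discs, 54 mm across and 3 mm thick, fixed 68 mm apart in one straight row on a low wooden strip (70 x 340 x 12 mm). Origin at the centre of its underside, which lies 12 mm above the bench, so its top is 15 mm above the bench; y runs along the row. The rests are numbered along the row, but which end of the row is at the post changes
- rest_4: one of four alike flat black rubber discs, 54 mm across and 3 mm thick, fixed 68 mm apart in one straight row on a low wooden strip (70 x 340 x 12 mm). Origin at the centre of its underside, which lies 12 mm above the bench, so its top is 15 mm above the bench; y runs along the row. The rests are numbered along the row, but which end of the row is at the post changes
- post: the dark steel post with a button head, 22 mm across the foot and 44 mm high, fixed at one end of the strip, 50 mm from the centre of the nearest rest, in line with the row (the other end has only a flat dark bar, 5 mm high). Origin at the centre of its underside, 12 mm above the bench

How it is judged:
By the outcome, as a careful person would: the job done as asked, in the order asked, and still so for the second after the job is handed in, with the robot touching nothing.
It also fails if it takes over 136 s, if anything falls off the work surface, if the arm or the gripper's body presses on something with over 40 N, if the wrist force passes 120 N, or if a joint passes its speed limit or range.

## Working session

There is one attempt and no reset: what is moved stays moved. The work goes in short steps, Python scripts to look and compute and a tool call to move; the robot and the scene stay as the last step left them, time stands still between calls to the robot, and variables do not carry over. Pictures are saved under pics/ and viewed, at most 14 in all, crops included, and the job is handed in when it is done.

Besides the shell and the picture viewer there is one more tool, called after "Request:" by a JSON object that holds its "api" and its "payload", one argument or row to a line. play_rows: Moves the arm, as the interface text tells. Its arguments: {"type":"object","properties":{"increments":{"type":"array"},"squeeze":{"type":"number"}},"required":["increments"]}

```bash
mkdir -p pics; python3 - <<'E'
from workcell import bot
import cv2
print(bot.get_obs())
for n in ("scene","top","wrist"):
    i=bot.camera_info(n); print(n,i)
    cv2.imwrite(f"pics/{n}0.png",bot.camera(n)[:,:,::-1])
E
```

```text
{'time': 0.0, 'q': array([-6.90980721e+01,  5.00976438e+00,  1.00345716e+01,  9.50992935e+01,
       -7.16571511e-04,  8.99990124e+01]), 'qd': array([ 0.01088792,  0.02492329,  0.04892406,  0.03707807,  0.04739608,
       -0.04667181]), 'joint_efforts': array([-8.20456426e-04, -5.20386279e+01,  4.64807868e+01,  1.61618058e-02,
       -8.87599822e-05,  2.29005610e-05]), 'ee_pos': array([ 0.19614742, -0.51361679,  0.24959692]), 'tcp_rot': array([-1.79925514e+02,  7.15287023e-04,  2.09029164e+01]), 'wrist_force': array([ 0.56525691,  0.35995926, -0.28964288]), 'torque': array([ 0.00492539,  0.04272807, -0.03525432]), 'grasp_force': 0.0, 'opening': 0.0853108063370389}
scene {'fovy': 47.747886964759196, 'cx': 277.3053828528107, 'cy': 207.95309845754306, 'R': array([[-0.90412356, -0.42720519, -0.00750394],
       [-0.28829561,  0.62291368, -0.72723049],
       [ 0.31535094, -0.65534287, -0.68635232]]), 't': array([0.506837  , 0.14918977, 1.08856454])}
top {'fovy': 54.542653716478526, 'cx': 282.5904227821463, 'cy': 206.97953725441496, 'R': array([[ 0.01102033, -0.99992002,  0.00620607],
       [-0.98207694, -0.01199112, -0.18809865],
       [ 0.18815803, -0.00402193, -0.98213053]]), 't': array([0.03570675, 0.54763105, 0.97843235])}
wrist {'fovy': 68.88085825014922, 'cx': 276.47666876713265, 'cy': 209.14503934082487, 'R': array([[ 3.57576673e-01, -9.33883416e-01, -8.29434533e-04],
       [-8.94323571e-01, -3.42685010e-01,  2.87667055e-01],
       [-2.68931727e-01, -1.02121246e-01, -9.57730117e-01]]), 't': array([-0.55087695, -0.0382876 ,  0.37891076])}
```

View pics/top0.png

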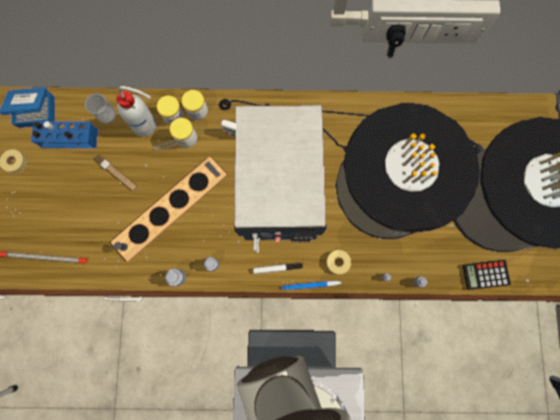

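View pics/scene0.png

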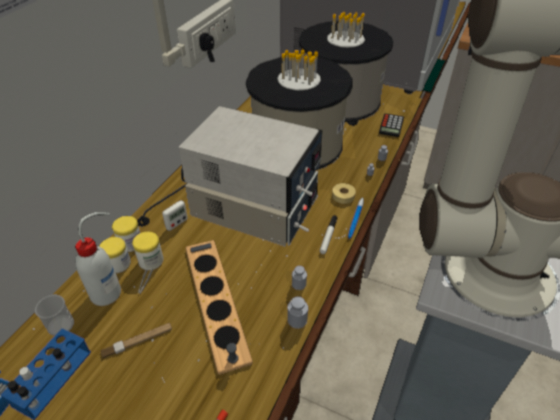

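The top view shows the strip running from the post at about (121,245) to the bar at about (213,168). The rests are near (138,233), (159,216), (179,199) and (199,182). The weights, by eye, are b (175,277), d (211,264), c (386,277) and a (421,282).

```bash
cat > h.py <<'E'
import numpy as np, cv2
from workcell import bot
def ray(i,u,v,z):
    f=210/np.tan(np.radians(i["fovy"])/2); R=np.array(i["R"]);t=np.array(i["t"])
    c=-R.T@t; d=R.T@np.array([(u-i["cx"])/f,(v-i["cy"])/f,1]); return c+d*(z-c[2])/d[2]
def proj(i,X):
    f=210/np.tan(np.radians(i["fovy"])/2); p=np.array(i["R"])@np.array(X)+i["t"]
    return p[:2]/p[2]*f+[i["cx"],i["cy"]]
E
python3 - <<'E'
from h import *
i=bot.camera_info("top"); im=cv2.imread("pics/top0.png")
m=(im.max(2)<50).astype(np.uint8); m[:150]=0;m[265:]=0;m[:,:105]=0;m[:,225:]=0
n,l,s,c=cv2.connectedComponentsWithStats(m)
for k in range(1,n):
    if s[k,4]>20: print(s[k],c[k],ray(i,*c[k],.015))
for nm,u,v,z in [("b",175,277,.05),("d",211,264,.04),("c",386,277,.025),("a",421,282,.03)]: print(nm,ray(i,u,v,z))
a=cv2.resize(im[225:300,140:240],None,fx=4,fy=4,interpolation=2);b=cv2.resize(im[225:300,350:450],None,fx=4,fy=4,interpolation=2)
c=cv2.resize(im[150:265,105:230],None,fx=2.6,fy=2.6,interpolation=2)
o=np.zeros((600,800,3),np.uint8);o[:300,:400]=a;o[:300,400:]=b;o[300:300+c.shape[0],:c.shape[1]]=c
w=cv2.imread("pics/wrist0.png");w=cv2.resize(w,(400,300));o[300:,400:]=w
cv2.imwrite("pics/crop1.png",o)
E
```

```text
[190 174  17  16 217] [198.03686636 181.51152074] [0.6202055  0.26668151 0.015     ]
[170 191  18  16 222] [178.63513514 198.53153153] [0.57350472 0.31528356 0.015     ]
[151 208  17  17 229] [158.75982533 215.89519651] [0.52665271 0.36425312 0.015     ]
[130 225  18  18 235] [138.35744681 233.65531915] [0.479538   0.41368375 0.015     ]
b [0.36972709 0.30361233 0.05      ]
d [0.4027646  0.21861954 0.04      ]
c [ 0.37603875 -0.22033816  0.025     ]
a [ 0.36457396 -0.30626645  0.03      ]
```

View pics/crop1.png

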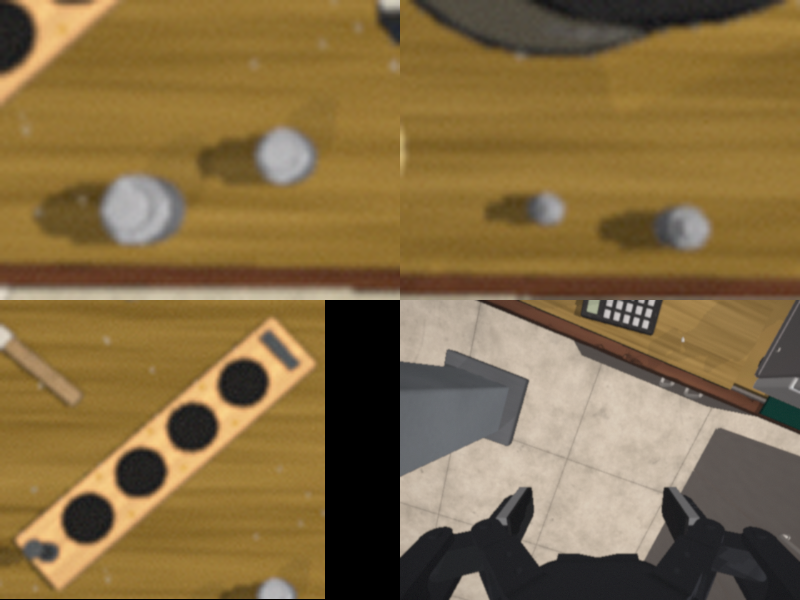

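The row and the spacing (67.7 mm) check out, so the post-side rest is at about (0.480, 0.414). Next I'll fit the weights' silhouettes to get their positions, and locate the obstacle fronts.

```bash
cat >> h.py <<'E'
W=dict(a=(.013,.029,.042),b=(.021,.046,.064),c=(.0095,.021,.033),d=(.0165,.037,.053))
def sil(i,n,x,y,z0=0,S=8):
    r,hb,ht=W[n]; th=np.linspace(0,2*np.pi,40)
    m=np.zeros((420*S,560*S),np.uint8) if S==1 else None
    def hull(r,z1,z2):
        P=[proj(i,[x+r*np.cos(t),y+r*np.sin(t),z]) for t in th for z in (z1,z2)]
        return cv2.convexHull(np.float32(P))
    return hull(r,z0,z0+hb),hull(r*.6,z0+ht-.008,z0+ht)
def fit(i,im,n,x,y,z0=0):
    from scipy.optimize import minimize
    p=proj(i,[x,y,z0+.02]); w=int(np.linalg.norm(proj(i,[x+.05,y,z0+.02])-p)); x0,y0=(p-w).astype(int);K=4
    c=im[max(y0,0):y0+2*w,max(x0,0):x0+2*w].astype(int); x0=max(x0,0);y0=max(y0,0)
    sat=(c.max(2)-c.min(2)).astype(float); v=c.max(2)
    g=((sat<40)&(v>70)).astype(np.uint8)
    nn,l,s,cc=cv2.connectedComponentsWithStats(g)
    k=l[tuple(np.clip((np.array([p[1]-y0,p[0]-x0])).astype(int),0,np.array(g.shape)-1))] or 1+np.argmax(s[1:,4])
    g=(l==k).astype(np.float32)
    G=cv2.resize(g,None,fx=K,fy=K,interpolation=cv2.INTER_LINEAR)
    def cost(q):
        m=np.zeros(G.shape,np.uint8)
        for hh in sil(i,n,q[0],q[1],z0): cv2.fillPoly(m,[np.int32(np.round(((hh+.5-[x0,y0])*K-.5)*16))],1,shift=4)
        return np.abs(m-G).sum()/K/K
    r=minimize(cost,[x,y],method="Nelder-Mead",options=dict(initial_simplex=[[x,y],[x+.008,y],[x,y+.008]],xatol=1e-4))
    return r.x,r.fun,g.sum()
E
python3 - <<'E'
from h import *
i=bot.camera_info("top"); im=cv2.imread("pics/top0.png")
for n,x,y in [("b",.37,.304),("d",.403,.219),("c",.376,-.22),("a",.365,-.306)]: 
    print(n,fit(i,im,n,x,y))
i2=bot.camera_info("scene"); im2=cv2.imread("pics/scene0.png")
for n,x,y in [("b",.37,.304),("d",.403,.219),("c",.376,-.22),("a",.365,-.306)]: 
    print(n,fit(i2,im2,n,x,y))
for u,v,z in [(237,238,0),(325,238,0),(237,230,.24),(237,110,.24),(375,237,0),(405,230,.24),(462,248,0)]: print(u,v,z,ray(i,u,v,z))
E
```

```text
b (array([0.37025775, 0.31010098]), np.float64(21.251953125), np.float32(300.0))
d (array([0.40471493, 0.22281512]), np.float64(16.607421875), np.float32(171.0))
c (array([ 0.3763858 , -0.22321616]), np.float64(10.537109375), np.float32(57.0))
a (array([ 0.3657775 , -0.30774206]), np.float64(17.302734375), np.float32(117.0))
b (array([0.3692381 , 0.30873601]), np.float64(50.388671875), np.float32(575.0))
d (array([0.40277196, 0.22157577]), np.float64(26.724609375), np.float32(316.0))
c (array([ 0.3755215 , -0.22508523]), np.float64(16.265625), np.float32(75.0))
a (array([ 0.36512116, -0.31115781]), np.float64(27.474609375), np.float32(112.0))
237 238 0 [0.47295182 0.16031971 0.        ]
325 238 0 [ 0.47565589 -0.07026484  0.        ]
237 230 0.24 [0.46229697 0.13509715 0.24      ]
237 110 0.24 [0.72277506 0.14344967 0.24      ]
375 237 0 [ 0.47983145 -0.20163915  0.        ]
405 230 0.24 [ 0.46635657 -0.20747894  0.24      ]
462 248 0 [ 0.45360772 -0.42859025  0.        ]
```

Request:
{"api": "play_rows", "payload": {
  "increments": [
    {"slide": [0,0,0],"angular": [0,0,8.4],"claw": 1},
    {"slide": [0,0,0],"angular": [0,0,8.4],"claw": 1},
    {"slide": [0,0,0],"angular": [0,0,8.4],"claw": 1},
    {"slide": [0,0,0],"angular": [0,0,8.4],"claw": 1},
    {"slide": [0,0,0],"angular": [0,0,8.4],"claw": 1},
    {"slide": [0,0,0],"angular": [0,0,8.4],"claw": 1},
    {"slide": [0,0,0],"angular": [0,0,8.4],"claw": 1},
    {"slide": [0,0,0],"angular": [0,0,8.4],"claw": 1}
  ],
  "squeeze": 40
}}

```text
time: 0.95
ee_pos: [0.1962, -0.5137, 0.25]
tcp_rot: [-180.0, 0.0, -46.6]
wrist_force: [0.1, -0.3, 0.1]
opening: 0.0854
grasp_force: 0.0
```

```bash
cat >> h.py <<'E'
R_=dict(c=(.6202,.2667),a=(.5735,.3153),d=(.5267,.3643),b=(.4795,.4137))
def to(x,y,z):
    from scipy.spatial.transform import Rotation as Ro
    o=bot.get_obs(); R=Ro.from_euler("xyz",o["tcp_rot"],degrees=True).as_matrix()
    d=1000*R.T@(np.array([x,y,z])-o["ee_pos"])
    print("t",round(o["time"],2),"pos",o["ee_pos"].round(4),"rot",o["tcp_rot"].round(2),"F",o["wrist_force"].round(1),"op",round(o["opening"],4),"g",round(o["grasp_force"],1),"-> slide",d.round(1))
E
python3 -c "
from h import *
to(.376,-.24,.15)"
```

```text
t 0.95 pos [ 0.1962 -0.5137  0.25  ] rot [-1.7999e+02  3.0000e-02 -4.6650e+01] F [ 0.1 -0.3  0.1] op 0.0854 g 0.0 -> slide [ -75.5 -318.6  100.1]
```

Request:
{"api": "play_rows", "payload": {
  "increments": [
    {"slide": [-10,-40,12],"angular": [0,0,0],"claw": 1},
    {"slide": [-10,-40,12],"angular": [0,0,0],"claw": 1},
    {"slide": [-10,-40,12],"angular": [0,0,0],"claw": 1},
    {"slide": [-10,-40,13],"angular": [0,0,0],"claw": 1},
    {"slide": [-10,-40,13],"angular": [0,0,0],"claw": 1},
    {"slide": [-10,-40,13],"angular": [0,0,0],"claw": 1},
    {"slide": [-10,-40,13],"angular": [0,0,0],"claw": 1},
    {"slide": [-5,-38,12],"angular": [0,0,0],"claw": 1}
  ]
}}

```text
time: 1.75
ee_pos: [0.3307, -0.2809, 0.1511]
tcp_rot: [-177.4, 0.1, -41.9]
wrist_force: [0.1, -0.2, 1.1]
opening: 0.0854
grasp_force: 0.0
```

```bash
python3 - <<'E'
from h import *
i=bot.camera_info("wrist"); im=bot.camera("wrist")[:,:,::-1].copy()
for n,x,y in [("c",.376,-.224),("a",.3655,-.309)]:
    print(n,proj(i,[x,y,.02]),fit(i,im,n,x,y))
    for h in sil(i,n,x,y): cv2.polylines(im,[np.int32(h)],True,(0,0,255),1)
cv2.imwrite("pics/w1.png",im)
to(.376,-.224,.15)
E
```

```text
c [199.75712689 210.03035045] (array([ 0.37531644, -0.22099551]), np.float64(36.876953125), np.float32(529.0))
a [279.75772281 154.38644042] (array([ 0.36496225, -0.30605289]), np.float64(45.078125), np.float32(887.0))
t 1.8 pos [ 0.331  -0.2796  0.1495] rot [-177.27    0.18  -41.82] F [ 0.5  0.1 -1.4] op 0.0852 g 0.0 -> slide [ -3.5 -71.4   2.9]
```

View pics/w1.png

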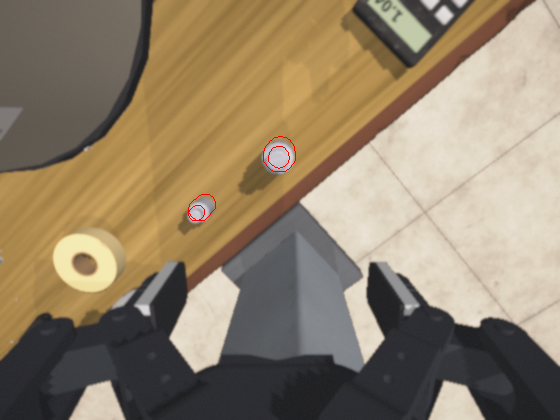

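Both weights lie where predicted, c at (200,210) and a at (280,155). That fast move fell short and tilted the tool slightly, so I'll add an orientation correction and move slower.

```bash
cat >> h.py <<'E'
def to(x,y,z,yaw=-46.3):
    from scipy.spatial.transform import Rotation as Ro
    o=bot.get_obs(); R=Ro.from_euler("xyz",o["tcp_rot"],degrees=True); T=Ro.from_euler("xyz",[180,0,yaw],degrees=True)
    d=1000*R.as_matrix().T@(np.array([x,y,z])-o["ee_pos"]); dT=1000*T.as_matrix().T@(np.array([x,y,z])-o["ee_pos"])
    print("t",round(o["time"],2),"pos",o["ee_pos"].round(4),"rot",o["tcp_rot"].round(2),"q",o["q"].round(0),"F",o["wrist_force"].round(1),"op",round(o["opening"],4),"g",round(o["grasp_force"],1),"\n-> turn",(R.inv()*T).as_rotvec(degrees=True).round(2),"slide after turn",dT.round(1))
E
python3 -c "
from h import *
to(.3757,-.223,.15)"
```

```text
t 1.8 pos [ 0.331  -0.2796  0.1495] rot [-177.27    0.18  -41.82] q [-42. -12. -17.  85.   3. 180.] F [ 0.5  0.1 -1.4] op 0.0852 g 0.0 
-> turn [-2.72  0.28  4.48] slide after turn [-10.  -71.5  -0.5]
```

Joint 6 is at its 180° limit, so its sign is opposite to what I assumed. I'll use the equivalent half-turn grasp at yaw 133.7 instead, since j6 is mid-range there.

Request:
{"api": "play_rows", "payload": {
  "increments": [
    {"slide": [0,0,0],"angular": [0,0,-8],"claw": 1},
    {"slide": [0,0,0],"angular": [0,0,-8],"claw": 1},
    {"slide": [0,0,0],"angular": [0,0,-8],"claw": 1},
    {"slide": [0,0,0],"angular": [0,0,-8],"claw": 1},
    {"slide": [0,0,0],"angular": [0,0,-8],"claw": 1},
    {"slide": [0,0,0],"angular": [0,0,-8],"claw": 1},
    {"slide": [0,0,0],"angular": [0,0,-8],"claw": 1},
    {"slide": [0,0,0],"angular": [0,0,-8],"claw": 1}
  ]
}}

```text
time: 2.6
ee_pos: [0.3305, -0.2829, 0.1519]
tcp_rot: [-178.9, -2.3, 22.2]
wrist_force: [-0.2, 0.3, -1.1]
opening: 0.0853
grasp_force: 0.0
```

Request:
{"api": "play_rows", "payload": {
  "increments": [
    {"slide": [0,0,0],"angular": [0,0,-8],"claw": 1},
    {"slide": [0,0,0],"angular": [0,0,-8],"claw": 1},
    {"slide": [0,0,0],"angular": [0,0,-8],"claw": 1},
    {"slide": [0,0,0],"angular": [0,0,-8],"claw": 1},
    {"slide": [0,0,0],"angular": [0,0,-8],"claw": 1},
    {"slide": [0,0,0],"angular": [0,0,-8],"claw": 1},
    {"slide": [0,0,0],"angular": [0,0,-8],"claw": 1},
    {"slide": [0,0,0],"angular": [0,0,-8],"claw": 1}
  ]
}}

```text
time: 3.4
ee_pos: [0.3304, -0.2829, 0.1519]
tcp_rot: [178.4, -2.0, 86.3]
wrist_force: [0.1, -0.0, -0.2]
opening: 0.0852
grasp_force: 0.0
```

Request:
{"api": "play_rows", "payload": {
  "increments": [
    {"slide": [0,0,0],"angular": [0,0,-8],"claw": 1},
    {"slide": [0,0,0],"angular": [0,0,-8],"claw": 1},
    {"slide": [0,0,0],"angular": [0,0,-8],"claw": 1},
    {"slide": [0,0,0],"angular": [0,0,-8],"claw": 1},
    {"slide": [0,0,0],"angular": [0,0,-8],"claw": 1},
    {"slide": [0,0,0],"angular": [0,0,-8],"claw": 1},
    {"slide": [0,0,0],"angular": [0,0,0],"claw": 1}
  ]
}}

```text
time: 4.1
ee_pos: [0.3305, -0.2828, 0.1519]
tcp_rot: [177.4, -0.2, 134.0]
wrist_force: [-0.7, 0.4, -0.0]
opening: 0.0851
grasp_force: 0.0
```

```bash
sed -i 's/yaw=-46.3/yaw=133.7/' h.py; python3 -c "
from h import *
to(.3757,-.223,.15)"
```

```text
t 4.1 pos [ 0.3305 -0.2828  0.1519] rot [177.43  -0.2  134.04] q [-42. -12. -17.  85.   3.   4.] F [-0.7  0.4 -0. ] op 0.0851 g 0.0 
-> turn [ 2.57 -0.21  0.34] slide after turn [12.  74.   1.9]
```

Request:
{"api": "play_rows", "payload": {
  "increments": [
    {"slide": [0,0,0],"angular": [2.57,-0.21,0.34],"claw": 1},
    {"slide": [3,18,0],"angular": [0,0,0],"claw": 1},
    {"slide": [3,19,0],"angular": [0,0,0],"claw": 1},
    {"slide": [3,19,1],"angular": [0,0,0],"claw": 1},
    {"slide": [3,18,1],"angular": [0,0,0],"claw": 1},
    {"slide": [0,0,0],"angular": [0,0,0],"claw": 1}
  ]
}}

```text
time: 4.7
ee_pos: [0.3765, -0.2217, 0.1498]
tcp_rot: [180.0, -0.0, 133.5]
wrist_force: [-1.2, -0.9, 0.6]
opening: 0.0856
grasp_force: 0.0
```

```bash
python3 - <<'E'
from h import *
to(.3757,-.223,.15)
i=bot.camera_info("wrist"); im=bot.camera("wrist")[:,:,::-1].copy()
for n,x,y in [("c",.376,-.224),("a",.3655,-.309)]:
    print(n,proj(i,[x,y,.02]),fit(i,im,n,x,y))
cv2.imwrite("pics/w2.png",im)
E
```

```text
t 4.7 pos [ 0.3765 -0.2217  0.1498] rot [ 1.7998e+02 -2.0000e-02  1.3348e+02] q [-31. -11. -17.  85.   0.  16.] F [-1.2 -0.9  0.6] op 0.0856 g 0.0 
-> turn [ 0.02 -0.02 -0.22] slide after turn [-0.3 -1.5 -0.2]
c [275.09283114 206.29033437] (array([ 0.37532724, -0.22233183]), np.float64(37.966796875), np.float32(461.0))
a [202.6882082  263.53307973] (array([ 0.36477058, -0.30713468]), np.float64(57.9921875), np.float32(1015.0))
```

View pics/w2.png

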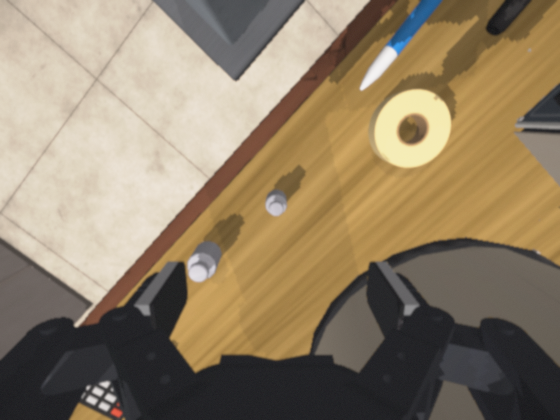

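c is centred between the fingers, at about (276,204). I'll descend, grip and lift.

Request:
{"api": "play_rows", "payload": {
  "increments": [
    {"slide": [0,-1,25],"angular": [0,0,0],"claw": 1},
    {"slide": [0,0,30],"angular": [0,0,0],"claw": 1},
    {"slide": [0,0,30],"angular": [0,0,0],"claw": 1},
    {"slide": [0,0,25],"angular": [0,0,0],"claw": 1},
    {"slide": [0,0,17],"angular": [0,0,0],"claw": 0.2},
    {"slide": [0,0,0],"angular": [0,0,0],"claw": -1},
    {"slide": [0,0,0],"angular": [0,0,0],"claw": -1},
    {"slide": [0,0,0],"angular": [0,0,0],"claw": -1}
  ],
  "squeeze": 40
}}

```text
time: 5.55
ee_pos: [0.3755, -0.2239, 0.0241]
tcp_rot: [180.0, 0.1, 133.6]
wrist_force: [0.3, 0.2, -0.2]
opening: 0.028
grasp_force: 0.0
```

Request:
{"api": "play_rows", "payload": {
  "increments": [
    {"slide": [0,0,0],"angular": [0,0,0],"claw": -1},
    {"slide": [0,0,0],"angular": [0,0,0],"claw": -1},
    {"slide": [0,0,0],"angular": [0,0,0],"claw": -1},
    {"slide": [0,0,0],"angular": [0,0,0],"claw": -1}
  ]
}}

```text
time: 5.95
ee_pos: [0.3757, -0.2238, 0.0243]
tcp_rot: [180.0, 0.1, 133.6]
wrist_force: [-1.3, -0.4, 7.0]
opening: 0.0175
grasp_force: 39.1
```

Request:
{"api": "play_rows", "payload": {
  "increments": [
    {"slide": [0,0,-16],"angular": [0,0,0],"claw": -1},
    {"slide": [0,0,-30],"angular": [0,0,0],"claw": -1},
    {"slide": [0,0,-30],"angular": [0,0,0],"claw": -1},
    {"slide": [0,0,-30],"angular": [0,0,0],"claw": -1},
    {"slide": [0,0,-20],"angular": [0,0,0],"claw": -1},
    {"slide": [0,0,0],"angular": [0,0,0],"claw": -1}
  ]
}}

```text
time: 6.55
ee_pos: [0.3763, -0.224, 0.1522]
tcp_rot: [179.9, 0.3, 133.6]
wrist_force: [-0.4, -0.1, -0.8]
opening: 0.0174
grasp_force: 39.3
```

```bash
python3 - <<'E'
from h import *
to(.37,.30,.15)
im=bot.camera("wrist")[:,:,::-1].copy()
s=bot.camera("scene")[:,:,::-1].copy()
cv2.imwrite("pics/w3.png",np.hstack([cv2.resize(im[150:400,150:420],(400,370)),cv2.resize(s,(400,370))]))
E
```

```text
t 6.55 pos [ 0.3763 -0.224   0.1522] rot [179.91   0.28 133.62] q [-31. -12. -17.  85.   0.  16.] F [-0.4 -0.1 -0.8] op 0.0174 g 39.3 
-> turn [ 0.09  0.28 -0.08] slide after turn [383.1 357.4   2.2]
```

View pics/w3.png

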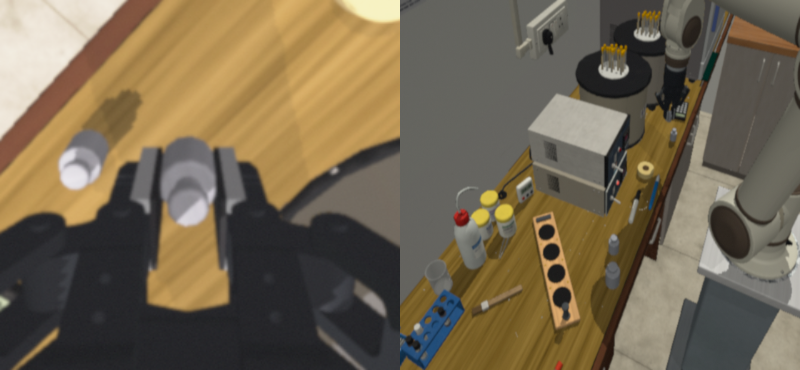

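The weight is held between the fingertips (left crop), but I can't tell from this view whether it is tilted. I'll check the held pose numerically on the way.

Request:
{"api": "play_rows", "payload": {
  "increments": [
    {"slide": [15,14,0],"angular": [0,0,0],"claw": -1},
    {"slide": [24,22,0],"angular": [0,0,0],"claw": -1},
    {"slide": [24,22,0],"angular": [0,0,0],"claw": -1},
    {"slide": [24,22,0],"angular": [0,0,0],"claw": -1},
    {"slide": [24,22,0],"angular": [0,0,0],"claw": -1},
    {"slide": [24,22,0],"angular": [0,0,0],"claw": -1},
    {"slide": [24,22,0],"angular": [0,0,0],"claw": -1},
    {"slide": [24,22,0],"angular": [0,0,0],"claw": -1}
  ]
}}

```text
time: 7.45
ee_pos: [0.3696, 0.0264, 0.1476]
tcp_rot: [-179.9, -0.1, 133.6]
wrist_force: [2.0, 0.2, -0.3]
opening: 0.017
grasp_force: 39.3
```

Request:
{"api": "play_rows", "payload": {
  "increments": [
    {"slide": [24,22,0],"angular": [0,0,0],"claw": -1},
    {"slide": [24,22,0],"angular": [0,0,0],"claw": -1},
    {"slide": [24,22,0],"angular": [0,0,0],"claw": -1},
    {"slide": [24,22,0],"angular": [0,0,0],"claw": -1},
    {"slide": [24,22,0],"angular": [0,0,0],"claw": -1},
    {"slide": [24,22,0],"angular": [0,0,0],"claw": -1},
    {"slide": [24,22,0],"angular": [0,0,0],"claw": -1},
    {"slide": [24,22,0],"angular": [0,0,0],"claw": -1}
  ]
}}

```text
time: 8.25
ee_pos: [0.3645, 0.2866, 0.1475]
tcp_rot: [-179.9, -0.0, 133.6]
wrist_force: [0.8, 0.2, -0.3]
opening: 0.0173
grasp_force: 39.3
```

```bash
python3 - <<'E'
from h import *
to(.6202,.2667,.15)
i=bot.camera_info("wrist"); im=bot.camera("wrist")[:,:,::-1].copy()
p=bot.get_obs()["ee_pos"]
print(fit(i,im,"c",p[0],p[1],p[2]-.0243))
for h in sil(i,"c",p[0],p[1],p[2]-.0243): cv2.polylines(im,[np.int32(h)],True,(0,0,255),1)
cv2.imwrite("pics/w4.png",im)
E
```

```text
t 8.25 pos [0.3645 0.2866 0.1475] rot [-1.7990e+02 -2.0000e-02  1.3364e+02] q [ 38.  -8. -14.  84.   0.  85.] F [ 0.8  0.2 -0.3] op 0.0173 g 39.3 
-> turn [-0.1  -0.02 -0.06] slide after turn [-191.   171.1   -2.5]
(array([0.36371898, 0.28642911]), np.float64(818.1484375), np.float32(2629.0))
```

View pics/w4.png

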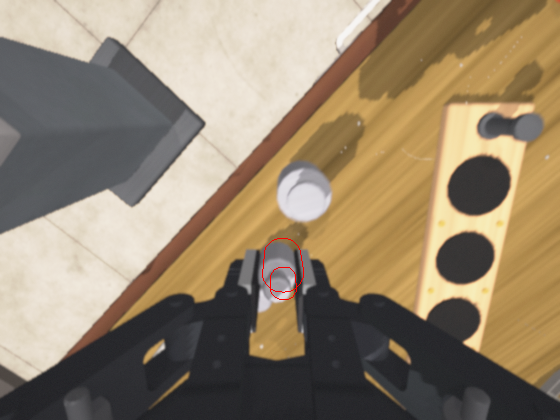

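The predicted outline overlaps the held weight at (282,268), so it is upright as expected. Next I move above the far-end rest and re-measure the row from there.

Request:
{"api": "play_rows", "payload": {
  "increments": [
    {"slide": [-14,12,0],"angular": [0,0,0],"claw": -1},
    {"slide": [-26,23,0],"angular": [0,0,0],"claw": -1},
    {"slide": [-26,23,0],"angular": [0,0,0],"claw": -1},
    {"slide": [-26,23,0],"angular": [0,0,0],"claw": -1},
    {"slide": [-26,23,0],"angular": [0,0,0],"claw": -1},
    {"slide": [-26,23,0],"angular": [0,0,0],"claw": -1},
    {"slide": [-26,23,0],"angular": [0,0,0],"claw": -1},
    {"slide": [-20,20,0],"angular": [0,0,0],"claw": -1}
  ]
}}

```text
time: 9.1
ee_pos: [0.6206, 0.2645, 0.1468]
tcp_rot: [-179.9, -0.1, 133.6]
wrist_force: [0.5, 0.2, -0.3]
opening: 0.0174
grasp_force: 39.3
```

```bash
python3 - <<'E'
from h import *
to(.6202,.2667,.15)
i=bot.camera_info("wrist"); im=bot.camera("wrist")[:,:,::-1].copy()
cv2.imwrite("pics/w5.png",im)
m=(im.max(2)<60).astype(np.uint8)
n,l,s,c=cv2.connectedComponentsWithStats(m)
for k in range(1,n):
    if s[k,4]>500:
        print(s[k],ray(i,*c[k],.015))
for n in R_: print(n,proj(i,[*R_[n],.015]))
E
```

```text
t 9.1 pos [0.6206 0.2645 0.1468] rot [-1.7988e+02 -5.0000e-02  1.3359e+02] q [23. 22. 19. 87.  0. 69.] F [ 0.5  0.2 -0.3] op 0.0174 g 39.3 
-> turn [-0.12 -0.05 -0.11] slide after turn [ 1.9  1.2 -3.2]
[ 247    0   68   61 3449] [0.5279867  0.36439239 0.015     ]
[ 250   86   62   64 3076] [0.57268014 0.31786261 0.015     ]
[ 252  173   57   55 2425] [0.61947826 0.2689838  0.015     ]
[    0   250   560   170 45763] [0.73919724 0.1391979  0.015     ]
c [279.14656457 202.22471788]
a [279.03960845 121.18407473]
d [279.19110826  25.83543211]
b [279.35331788 -88.35088054]
```

View pics/w5.png

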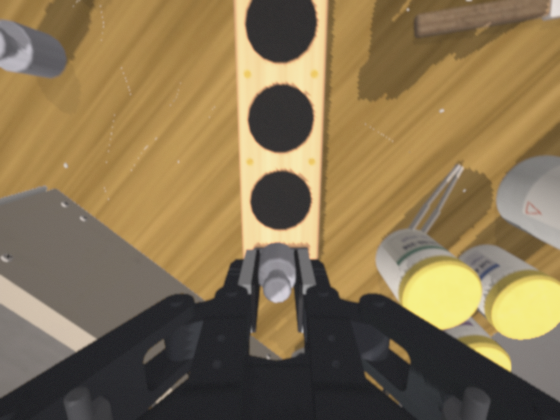

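Wrist and top agree to about 2.5 mm on the rests; the first rest is at pixel (281,200). I'll average them to (0.6197, 0.268) and lower c there.

Request:
{"api": "play_rows", "payload": {
  "increments": [
    {"slide": [3,2,15],"angular": [0,0,0],"claw": -1},
    {"slide": [0,0,25],"angular": [0,0,0],"claw": -1},
    {"slide": [0,0,25],"angular": [0,0,0],"claw": -1},
    {"slide": [0,0,20],"angular": [0,0,0],"claw": -1},
    {"slide": [0,0,10],"angular": [0,0,0],"claw": -1},
    {"slide": [0,0,5],"angular": [0,0,0],"claw": -1},
    {"slide": [0,0,3],"angular": [0,0,0],"claw": -1},
    {"slide": [0,0,0],"angular": [0,0,0],"claw": -1}
  ]
}}

```text
time: 9.95
ee_pos: [0.6188, 0.2691, 0.0464]
tcp_rot: [180.0, 0.0, 133.6]
wrist_force: [0.6, -0.1, 0.4]
opening: 0.0171
grasp_force: 39.4
```

```bash
python3 -c "
from h import *
to(.6197,.268,.0398)"
```

```text
t 9.95 pos [0.6188 0.2691 0.0464] rot [179.96   0.   133.64] q [23. 23.  9. 76.  0. 70.] F [ 0.6 -0.1  0.4] op 0.0171 g 39.4 
-> turn [ 0.04  0.   -0.06] slide after turn [-1.4 -0.1  6.6]
```

Request:
{"api": "play_rows", "payload": {
  "increments": [
    {"slide": [-1,0,3],"angular": [0,0,0],"claw": -1},
    {"slide": [0,0,2],"angular": [0,0,0],"claw": -1},
    {"slide": [0,0,1.2],"angular": [0,0,0],"claw": -1},
    {"slide": [0,0,0],"angular": [0,0,0],"claw": -1},
    {"slide": [0,0,0],"angular": [0,0,0],"claw": -1}
  ]
}}

```text
time: 10.45
ee_pos: [0.6196, 0.2682, 0.0398]
tcp_rot: [180.0, -0.0, 133.6]
wrist_force: [0.2, 0.2, -0.5]
opening: 0.017
grasp_force: 39.4
```

Request:
{"api": "play_rows", "payload": {
  "increments": [
    {"slide": [0,0,1],"angular": [0,0,0],"claw": -1},
    {"slide": [0,0,0],"angular": [0,0,0],"claw": -1},
    {"slide": [0,0,0],"angular": [0,0,0],"claw": -1}
  ]
}}

```text
time: 10.75
ee_pos: [0.6197, 0.2683, 0.0394]
tcp_rot: [180.0, 0.0, 133.6]
wrist_force: [-1.3, -0.7, 4.7]
opening: 0.0168
grasp_force: 39.9
```

Contact, at 4.7 N. I'll open, retreat and check.

Request:
{"api": "play_rows", "payload": {
  "increments": [
    {"slide": [0,0,0],"angular": [0,0,0],"claw": -0.4},
    {"slide": [0,0,0],"angular": [0,0,0],"claw": -0.2},
    {"slide": [0,0,0],"angular": [0,0,0],"claw": 0.1},
    {"slide": [0,0,0],"angular": [0,0,0],"claw": 0.3},
    {"slide": [0,0,-10],"angular": [0,0,0],"claw": 0.5},
    {"slide": [0,0,-25],"angular": [0,0,0],"claw": 0.5},
    {"slide": [0,0,-40],"angular": [0,0,0],"claw": 0.5},
    {"slide": [0,0,-40],"angular": [0,0,0],"claw": 0.6}
  ]
}}

```text
time: 11.55
ee_pos: [0.6191, 0.268, 0.1554]
tcp_rot: [-180.0, -0.0, 133.6]
wrist_force: [-0.0, -0.3, 0.4]
opening: 0.0683
grasp_force: 0.0
```

```bash
python3 - <<'E'
from h import *
to(.38,.26,.15)
to(.3655,-.308,.15)
i=bot.camera_info("wrist"); im=bot.camera("wrist")[:,:,::-1].copy()
print(fit(i,im,"c",.6197,.268,.015))
m=(im.max(2)<60).astype(np.uint8)
n,l,s,c=cv2.connectedComponentsWithStats(m)
for k in range(1,n):
    if s[k,4]>500: print(s[k],ray(i,*c[k],.015))
cv2.imwrite("pics/w6.png",im)
E
```

```text
t 11.55 pos [0.6191 0.268  0.1554] rot [-1.7997e+02 -2.0000e-02  1.3363e+02] q [23. 22. 19. 88.  0. 70.] F [-0.  -0.3  0.4] op 0.0683 g 0.0 
-> turn [-0.03 -0.02 -0.07] slide after turn [ 159.4 -178.4    5.4]
t 11.55 pos [0.6191 0.268  0.1554] rot [-1.7997e+02 -2.0000e-02  1.3363e+02] q [23. 22. 19. 88.  0. 70.] F [-0.  -0.3  0.4] op 0.0683 g 0.0 
-> turn [-0.03 -0.02 -0.07] slide after turn [-241.2 -581.3    5.4]
(array([0.61880451, 0.26758361]), np.float64(57.341796875), np.float32(581.0))
[ 245    0   66   66 3609] [0.52535577 0.36620769 0.015     ]
[ 248   91   60   62 2938] [0.57163956 0.31783711 0.015     ]
[ 250  175   56   53 1696] [0.61777294 0.27018732 0.015     ]
[    0   257   560   163 43958] [0.74037851 0.13233999 0.015     ]
```

View pics/w6.png

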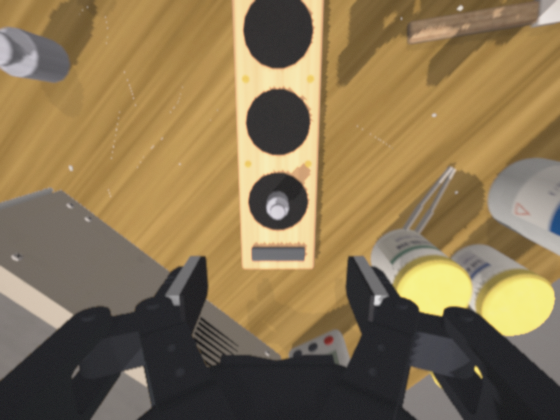

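c stands upright on its rest, centred within 1–2 mm (button at (277,212), disc centre at (278,201)). Next is d.

Request:
{"api": "play_rows", "payload": {
  "increments": [
    {"slide": [9,-15,0],"angular": [0,0,0],"claw": 1},
    {"slide": [15.5,-25,0],"angular": [0,0,0],"claw": 1},
    {"slide": [15.5,-25,0],"angular": [0,0,0],"claw": 1},
    {"slide": [15.5,-25,0],"angular": [0,0,0],"claw": 1},
    {"slide": [15.5,-25,1],"angular": [0,0,0],"claw": 1},
    {"slide": [15.5,-25,1],"angular": [0,0,0],"claw": 1},
    {"slide": [15.5,-25,1],"angular": [0,0,0],"claw": 1},
    {"slide": [13.5,-22,2],"angular": [0,0,0],"claw": 1}
  ]
}}

```text
time: 12.4
ee_pos: [0.4033, 0.2224, 0.1495]
tcp_rot: [179.9, 0.0, 133.6]
wrist_force: [-0.3, 0.2, 0.4]
opening: 0.0854
grasp_force: 0.0
```

```bash
python3 - <<'E'
from h import *
to(.4037,.2222,.028)
i=bot.camera_info("wrist"); im=bot.camera("wrist")[:,:,::-1].copy()
for n,x,y in [("d",.4037,.2222),("b",.37,.3095)]: print(fit(i,im,n,x,y))
E
```

```text
t 12.4 pos [0.4033 0.2224 0.1495] rot [1.7993e+02 1.0000e-02 1.3363e+02] q [ 29.  -8. -14.  84.   0.  75.] F [-0.3  0.2  0.4] op 0.0854 g 0.0 
-> turn [ 0.07  0.01 -0.07] slide after turn [-5.000e-01  1.000e-01  1.215e+02]
(array([0.40175225, 0.22265429]), np.float64(81.08203125), np.float32(1508.0))
(array([0.36731449, 0.31028374]), np.float64(117.89453125), np.float32(3122.0))
```

Request:
{"api": "play_rows", "payload": {
  "increments": [
    {"slide": [0,0,22],"angular": [0,0,0],"claw": 1},
    {"slide": [0,0,30],"angular": [0,0,0],"claw": 1},
    {"slide": [0,0,30],"angular": [0,0,0],"claw": 1},
    {"slide": [0,0,25],"angular": [0,0,0],"claw": 1},
    {"slide": [0,0,15],"angular": [0,0,0],"claw": 0.5},
    {"slide": [0,0,0],"angular": [0,0,0],"claw": -1},
    {"slide": [0,0,0],"angular": [0,0,0],"claw": -1},
    {"slide": [0,0,0],"angular": [0,0,0],"claw": -1}
  ],
  "squeeze": 50
}}

```text
time: 13.25
ee_pos: [0.4052, 0.2231, 0.0284]
tcp_rot: [179.9, 0.0, 133.6]
wrist_force: [-1.0, -0.8, 0.9]
opening: 0.0317
grasp_force: 49.4
```

Request:
{"api": "play_rows", "payload": {
  "increments": [
    {"slide": [0,0,0],"angular": [0,0,0],"claw": -1},
    {"slide": [0,0,0],"angular": [0,0,0],"claw": -1},
    {"slide": [0,0,0],"angular": [0,0,0],"claw": -1}
  ]
}}

```text
time: 13.55
ee_pos: [0.4052, 0.2232, 0.0284]
tcp_rot: [179.9, 0.0, 133.6]
wrist_force: [-2.0, -1.8, 7.0]
opening: 0.0312
grasp_force: 50.2
```

```bash
python3 -c "
from h import *
to(.5263,.365,.15)"
```

```text
t 13.55 pos [0.4052 0.2232 0.0284] rot [1.7986e+02 3.0000e-02 1.3363e+02] q [ 29.  -5. -25.  70.   0.  75.] F [-2.  -1.8  7. ] op 0.0312 g 50.2 
-> turn [ 0.14  0.03 -0.07] slide after turn [  18.9  185.5 -121.6]
```

Request:
{"api": "play_rows", "payload": {
  "increments": [
    {"slide": [0,0,-16],"angular": [0,0,0],"claw": -1},
    {"slide": [0,0,-30],"angular": [0,0,0],"claw": -1},
    {"slide": [0,0,-30],"angular": [0,0,0],"claw": -1},
    {"slide": [0,0,-30],"angular": [0,0,0],"claw": -1},
    {"slide": [0,0,-16],"angular": [0,0,0],"claw": -1},
    {"slide": [1,10,0],"angular": [0,0,0],"claw": -1},
    {"slide": [2,22,0],"angular": [0,0,0],"claw": -1},
    {"slide": [3,25,0],"angular": [0,0,0],"claw": -1}
  ]
}}

```text
time: 14.35
ee_pos: [0.4422, 0.267, 0.148]
tcp_rot: [180.0, -0.0, 133.6]
wrist_force: [0.4, -0.7, -2.0]
opening: 0.0313
grasp_force: 50.3
```

Request:
{"api": "play_rows", "payload": {
  "increments": [
    {"slide": [3,28,0],"angular": [0,0,0],"claw": -1},
    {"slide": [3,28,0],"angular": [0,0,0],"claw": -1},
    {"slide": [3,28,0],"angular": [0,0,0],"claw": -1},
    {"slide": [2,24,0],"angular": [0,0,0],"claw": -1},
    {"slide": [2,18,0],"angular": [0,0,0],"claw": -1},
    {"slide": [0,0,0],"angular": [0,0,0],"claw": -1}
  ]
}}

```text
time: 14.95
ee_pos: [0.5246, 0.3644, 0.1461]
tcp_rot: [-179.9, -0.0, 133.7]
wrist_force: [-0.5, -0.6, -4.6]
opening: 0.0314
grasp_force: 50.4
```

```bash
python3 - <<'E'
from h import *
to(.5263,.365,.0434)
i=bot.camera_info("wrist"); im=bot.camera("wrist")[:,:,::-1].copy()
p=bot.get_obs()["ee_pos"]; print(fit(i,im,"d",p[0],p[1],p[2]-.0284))
m=(im.max(2)<60).astype(np.uint8)
n,l,s,c=cv2.connectedComponentsWithStats(m)
for k in range(1,n):
    if s[k,4]>500: print(s[k],ray(i,*c[k],.015))
E
```

```text
t 14.95 pos [0.5246 0.3644 0.1461] rot [-1.7990e+02 -4.0000e-02  1.3367e+02] q [35. 17. 12. 85.  0. 81.] F [-0.5 -0.6 -4.6] op 0.0314 g 50.4 
-> turn [-0.1  -0.04 -0.03] slide after turn [ -0.7   1.6 102.7]
(array([0.52363206, 0.36478974]), np.float64(2203.8203125), np.float32(8411.0))
[ 249   89   62   64 2084] [0.47768491 0.41820869 0.015     ]
[ 252  179   56   48 1076] [0.52697812 0.36838071 0.015     ]
[    0   252   560   168 41224] [0.63879502 0.23596606 0.015     ]
```

Request:
{"api": "play_rows", "payload": {
  "increments": [
    {"slide": [-1,1.5,15],"angular": [0,0,0],"claw": -1},
    {"slide": [0,0,25],"angular": [0,0,0],"claw": -1},
    {"slide": [0,0,25],"angular": [0,0,0],"claw": -1},
    {"slide": [0,0,18],"angular": [0,0,0],"claw": -1},
    {"slide": [0,0,9],"angular": [0,0,0],"claw": -1},
    {"slide": [0,0,5],"angular": [0,0,0],"claw": -1},
    {"slide": [0,0,0],"angular": [0,0,0],"claw": -1},
    {"slide": [0,0,0],"angular": [0,0,0],"claw": -1}
  ]
}}

```text
time: 15.8
ee_pos: [0.526, 0.3632, 0.0527]
tcp_rot: [179.9, 0.0, 133.6]
wrist_force: [0.0, 1.0, -2.5]
opening: 0.0313
grasp_force: 50.5
```

```bash
python3 -c "
from h import *
to(.5263,.365,.0434)"
```

```text
t 15.8 pos [0.526  0.3632 0.0527] rot [179.91   0.   133.62] q [35. 18.  3. 75.  0. 81.] F [ 0.   1.  -2.5] op 0.0313 g 50.5 
-> turn [ 0.09  0.   -0.08] slide after turn [1.  1.5 9.3]
```

Request:
{"api": "play_rows", "payload": {
  "increments": [
    {"slide": [1,1.5,4],"angular": [0,0,0],"claw": -1},
    {"slide": [0,0,3],"angular": [0,0,0],"claw": -1},
    {"slide": [0,0,1.5],"angular": [0,0,0],"claw": -1},
    {"slide": [0,0,0],"angular": [0,0,0],"claw": -1},
    {"slide": [0,0,0.8],"angular": [0,0,0],"claw": -1},
    {"slide": [0,0,0],"angular": [0,0,0],"claw": -1},
    {"slide": [0,0,0],"angular": [0,0,0],"claw": -1}
  ]
}}

```text
time: 16.5
ee_pos: [0.526, 0.365, 0.0435]
tcp_rot: [179.9, -0.0, 133.6]
wrist_force: [-4.0, -0.6, 5.6]
opening: 0.0315
grasp_force: 51.3
```

Request:
{"api": "play_rows", "payload": {
  "increments": [
    {"slide": [0,0,0],"angular": [0,0,0],"claw": -0.1},
    {"slide": [0,0,0],"angular": [0,0,0],"claw": 0.2},
    {"slide": [0,0,0],"angular": [0,0,0],"claw": 0.5},
    {"slide": [0,0,0],"angular": [0,0,0],"claw": 0.6},
    {"slide": [0,0,-10],"angular": [0,0,0],"claw": 0.7},
    {"slide": [0,0,-25],"angular": [0,0,0],"claw": 0.7},
    {"slide": [0,0,-40],"angular": [0,0,0],"claw": 0.8},
    {"slide": [0,0,-37],"angular": [0,0,0],"claw": 1}
  ]
}}

```text
time: 17.3
ee_pos: [0.5258, 0.3646, 0.1565]
tcp_rot: [180.0, -0.0, 133.6]
wrist_force: [0.2, -0.1, 0.2]
opening: 0.0851
grasp_force: 0.0
```

```bash
python3 - <<'E'
from h import *
to(.3695,.3098,.155)
i=bot.camera_info("wrist"); im=bot.camera("wrist")[:,:,::-1].copy()
print(fit(i,im,"d",.526,.365,.015))
m=(im.max(2)<60).astype(np.uint8)
n,l,s,c=cv2.connectedComponentsWithStats(m)
for k in range(1,n):
    if s[k,4]>500: print(s[k],ray(i,*c[k],.015))
cv2.imwrite("pics/w7.png",im)
E
```

```text
t 17.3 pos [0.5258 0.3646 0.1565] rot [ 1.7999e+02 -1.0000e-02  1.3363e+02] q [35. 17. 13. 86.  0. 81.] F [ 0.2 -0.1  0.2] op 0.0851 g 0.0 
-> turn [ 0.01 -0.01 -0.07] slide after turn [  68.3 -150.9    1.5]
(array([0.52420299, 0.36556994]), np.float64(102.662109375), np.float32(1737.0))
[ 249   89   60   61 2557] [0.4776968  0.41696632 0.015     ]
[251 172  55  43 655] [0.52093415 0.37843238 0.015     ]
[ 253  245   51   45 1514] [0.57240485 0.317952   0.015     ]
[    0   263   560   157 42886] [0.64961233 0.22677488 0.015     ]
[255 308  48  37 962] [0.61571349 0.27265822 0.015     ]
```

View pics/w7.png

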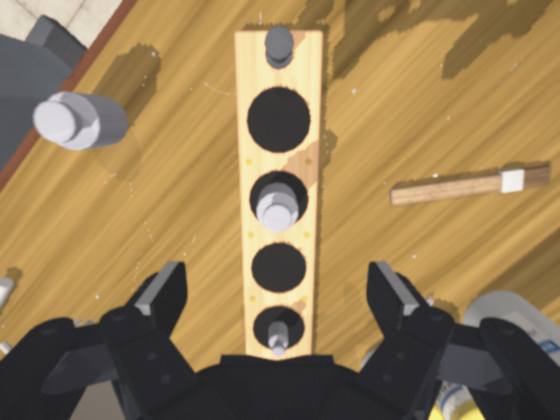

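d is upright and centred on the third rest, near (278,200). c is still standing near (280,335). Now b.

Request:
{"api": "play_rows", "payload": {
  "increments": [
    {"slide": [5,-12,0],"angular": [0,0,0],"claw": 1},
    {"slide": [9,-20,0],"angular": [0,0,0],"claw": 1},
    {"slide": [10,-21,0],"angular": [0,0,0],"claw": 1},
    {"slide": [10,-22,0],"angular": [0,0,0],"claw": 1},
    {"slide": [10,-22,1],"angular": [0,0,0],"claw": 1},
    {"slide": [10,-22,1],"angular": [0,0,0],"claw": 1},
    {"slide": [8,-18,1],"angular": [0,0,0],"claw": 1},
    {"slide": [6,-14,1],"angular": [0,0,0],"claw": 1}
  ]
}}

```text
time: 18.15
ee_pos: [0.3688, 0.3095, 0.1512]
tcp_rot: [179.9, -0.0, 133.6]
wrist_force: [1.0, 0.0, 0.4]
opening: 0.0854
grasp_force: 0.0
```

```bash
python3 - <<'E'
from h import *
to(.369,.3098,.033)
i=bot.camera_info("wrist"); im=bot.camera("wrist")[:,:,::-1].copy()
print(fit(i,im,"b",.369,.3098))
E
```

```text
t 18.15 pos [0.3688 0.3095 0.1512] rot [ 1.7994e+02 -1.0000e-02  1.3364e+02] q [ 40.  -5. -11.  84.   0.  86.] F [1.  0.  0.4] op 0.0854 g 0.0 
-> turn [ 0.06 -0.01 -0.06] slide after turn [1.000e-01 3.000e-01 1.182e+02]
(array([0.36773305, 0.31029515]), np.float64(105.6484375), np.float32(2525.0))
```

Request:
{"api": "play_rows", "payload": {
  "increments": [
    {"slide": [0,0,20],"angular": [0,0,0],"claw": 1},
    {"slide": [0,0,28],"angular": [0,0,0],"claw": 1},
    {"slide": [0,0,28],"angular": [0,0,0],"claw": 1},
    {"slide": [0,0,25],"angular": [0,0,0],"claw": 1},
    {"slide": [0,0,17],"angular": [0,0,0],"claw": 1},
    {"slide": [0,0,0],"angular": [0,0,0],"claw": -1},
    {"slide": [0,0,0],"angular": [0,0,0],"claw": -1},
    {"slide": [0,0,0],"angular": [0,0,0],"claw": -1}
  ],
  "squeeze": 70
}}

```text
time: 19.0
ee_pos: [0.3705, 0.3104, 0.034]
tcp_rot: [179.9, -0.0, 133.6]
wrist_force: [0.0, -0.2, -0.3]
opening: 0.0437
grasp_force: 0.0
```

Request:
{"api": "play_rows", "payload": {
  "increments": [
    {"slide": [0,0,0],"angular": [0,0,0],"claw": -1},
    {"slide": [0,0,0],"angular": [0,0,0],"claw": -1},
    {"slide": [0,0,0],"angular": [0,0,0],"claw": -1}
  ]
}}

```text
time: 19.3
ee_pos: [0.3703, 0.3103, 0.0343]
tcp_rot: [179.9, 0.0, 133.6]
wrist_force: [-1.9, -2.2, 5.2]
opening: 0.0406
grasp_force: 70.9
```

```bash
python3 -c "
from h import *
to(.479,.4152,.15)"
```

```text
t 19.3 pos [0.3703 0.3103 0.0343] rot [179.88   0.   133.63] q [ 40.  -3. -22.  71.   0.  86.] F [-1.9 -2.2  5.2] op 0.0406 g 70.9 
-> turn [ 0.12  0.   -0.07] slide after turn [   0.8  151.  -115.7]
```

Request:
{"api": "play_rows", "payload": {
  "increments": [
    {"slide": [0,0,-15],"angular": [0,0,0],"claw": -1},
    {"slide": [0,0,-28],"angular": [0,0,0],"claw": -1},
    {"slide": [0,0,-30],"angular": [0,0,0],"claw": -1},
    {"slide": [0,0,-28],"angular": [0,0,0],"claw": -1},
    {"slide": [0,0,-15],"angular": [0,0,0],"claw": -1},
    {"slide": [0,8,0],"angular": [0,0,0],"claw": -1},
    {"slide": [0,18,0],"angular": [0,0,0],"claw": -1},
    {"slide": [0,24,0],"angular": [0,0,0],"claw": -1}
  ]
}}

```text
time: 20.1
ee_pos: [0.4061, 0.3445, 0.147]
tcp_rot: [-179.9, -0.0, 133.6]
wrist_force: [-0.3, -0.1, -5.0]
opening: 0.0405
grasp_force: 72.3
```

Request:
{"api": "play_rows", "payload": {
  "increments": [
    {"slide": [0,26,0],"angular": [0,0,0],"claw": -1},
    {"slide": [0,26,0],"angular": [0,0,0],"claw": -1},
    {"slide": [0,24,0],"angular": [0,0,0],"claw": -1},
    {"slide": [0,16,0],"angular": [0,0,0],"claw": -1},
    {"slide": [0,8,0],"angular": [0,0,0],"claw": -1},
    {"slide": [0,0,0],"angular": [0,0,0],"claw": -1}
  ]
}}

```text
time: 20.7
ee_pos: [0.4785, 0.4135, 0.1464]
tcp_rot: [-179.9, -0.0, 133.6]
wrist_force: [0.0, -0.3, -5.6]
opening: 0.0405
grasp_force: 72.3
```

```bash
python3 - <<'E'
from h import *
to(.479,.4152,.0493)
E
```

```text
t 20.7 pos [0.4785 0.4135 0.1464] rot [-1.7986e+02 -2.0000e-02  1.3363e+02] q [41. 16. 11. 85.  0. 87.] F [ 0.  -0.3 -5.6] op 0.0405 g 72.3 
-> turn [-0.14 -0.02 -0.07] slide after turn [ 0.8  1.5 97.1]
```

Request:
{"api": "play_rows", "payload": {
  "increments": [
    {"slide": [1,1.5,15],"angular": [0,0,0],"claw": -1},
    {"slide": [0,0,23],"angular": [0,0,0],"claw": -1},
    {"slide": [0,0,23],"angular": [0,0,0],"claw": -1},
    {"slide": [0,0,17],"angular": [0,0,0],"claw": -1},
    {"slide": [0,0,10],"angular": [0,0,0],"claw": -1},
    {"slide": [0,0,4],"angular": [0,0,0],"claw": -1},
    {"slide": [0,0,0],"angular": [0,0,0],"claw": -1},
    {"slide": [0,0,0],"angular": [0,0,0],"claw": -1}
  ]
}}

```text
time: 21.5
ee_pos: [0.479, 0.4154, 0.0575]
tcp_rot: [179.9, -0.0, 133.6]
wrist_force: [-0.1, 0.4, -5.5]
opening: 0.0403
grasp_force: 72.4
```

```bash
python3 -c "
from h import *
to(.479,.4152,.0493)"
```

```text
t 21.5 pos [0.479  0.4154 0.0575] rot [179.91  -0.   133.63] q [41. 17.  2. 75.  0. 87.] F [-0.1  0.4 -5.5] op 0.0403 g 72.4 
-> turn [ 0.09 -0.   -0.07] slide after turn [-0.1 -0.1  8.2]
```

Request:
{"api": "play_rows", "payload": {
  "increments": [
    {"slide": [0,0,4],"angular": [0,0,0],"claw": -1},
    {"slide": [0,0,2.5],"angular": [0,0,0],"claw": -1},
    {"slide": [0,0,1.3],"angular": [0,0,0],"claw": -1},
    {"slide": [0,0,0.7],"angular": [0,0,0],"claw": -1},
    {"slide": [0,0,0],"angular": [0,0,0],"claw": -1},
    {"slide": [0,0,0],"angular": [0,0,0],"claw": -1}
  ]
}}

```text
time: 22.1
ee_pos: [0.4789, 0.4152, 0.0494]
tcp_rot: [179.9, -0.0, 133.6]
wrist_force: [-3.9, -3.4, 6.3]
opening: 0.0402
grasp_force: 73.5
```

Request:
{"api": "play_rows", "payload": {
  "increments": [
    {"slide": [0,0,0],"angular": [0,0,0],"claw": 0.2},
    {"slide": [0,0,0],"angular": [0,0,0],"claw": 0.5},
    {"slide": [0,0,0],"angular": [0,0,0],"claw": 0.8},
    {"slide": [0,0,0],"angular": [0,0,0],"claw": 1},
    {"slide": [0,0,-10],"angular": [0,0,0],"claw": 1},
    {"slide": [0,0,-25],"angular": [0,0,0],"claw": 1},
    {"slide": [0,0,-37],"angular": [0,0,0],"claw": 1},
    {"slide": [0,0,-33],"angular": [0,0,0],"claw": 1}
  ]
}}

```text
time: 22.9
ee_pos: [0.4787, 0.415, 0.1552]
tcp_rot: [180.0, -0.0, 133.6]
wrist_force: [1.1, 0.1, 0.6]
opening: 0.0854
grasp_force: 0.0
```

Request:
{"api": "play_rows", "payload": {
  "increments": [
    {"slide": [0,-15,0],"angular": [0,0,0],"claw": 1},
    {"slide": [1,-25,0],"angular": [0,0,0],"claw": 1},
    {"slide": [1,-28,0],"angular": [0,0,0],"claw": 1},
    {"slide": [1,-28,0],"angular": [0,0,0],"claw": 1},
    {"slide": [1,-28,0],"angular": [0,0,0],"claw": 1},
    {"slide": [1,-28,0],"angular": [0,0,0],"claw": 1},
    {"slide": [1,-20,0],"angular": [0,0,0],"claw": 1},
    {"slide": [-12,-12,0],"angular": [0,0,0],"claw": 1}
  ]
}}

```text
time: 23.7
ee_pos: [0.3487, 0.2834, 0.154]
tcp_rot: [179.9, -0.0, 133.7]
wrist_force: [1.7, 0.3, -0.1]
opening: 0.0853
grasp_force: 0.0
```

Request:
{"api": "play_rows", "payload": {
  "increments": [
    {"slide": [-25,-22,0],"angular": [0,0,0],"claw": 1},
    {"slide": [-25,-22,0],"angular": [0,0,0],"claw": 1},
    {"slide": [-25,-22,0],"angular": [0,0,0],"claw": 1},
    {"slide": [-25,-22,0],"angular": [0,0,0],"claw": 1},
    {"slide": [-25,-22,0],"angular": [0,0,0],"claw": 1},
    {"slide": [-25,-22,0],"angular": [0,0,0],"claw": 1},
    {"slide": [-25,-22,0],"angular": [0,0,0],"claw": 1},
    {"slide": [-25,-22,0],"angular": [0,0,0],"claw": 1}
  ]
}}

```text
time: 24.5
ee_pos: [0.3606, 0.0158, 0.1537]
tcp_rot: [179.9, 0.1, 133.6]
wrist_force: [-0.2, -0.1, -0.8]
opening: 0.0853
grasp_force: 0.0
```

```bash
python3 -c "
from h import *
to(.365,-.3085,.15)"
```

```text
t 24.5 pos [0.3606 0.0158 0.1537] rot [1.7994e+02 5.0000e-02 1.3363e+02] q [  3. -22. -25.  88.   0.  49.] F [-0.2 -0.1 -0.8] op 0.0853 g 0.0 
-> turn [ 0.06  0.05 -0.07] slide after turn [-237.5 -220.8    3.7]
```

Request:
{"api": "play_rows", "payload": {
  "increments": [
    {"slide": [-25,-23,0],"angular": [0,0,0],"claw": 1},
    {"slide": [-25,-23,0],"angular": [0,0,0],"claw": 1},
    {"slide": [-25,-23,0],"angular": [0,0,0],"claw": 1},
    {"slide": [-25,-23,0],"angular": [0,0,0],"claw": 1},
    {"slide": [-25,-23,0],"angular": [0,0,0],"claw": 1},
    {"slide": [-25,-23,0],"angular": [0,0,0],"claw": 1},
    {"slide": [-25,-23,0],"angular": [0,0,0],"claw": 1},
    {"slide": [-25,-23,0],"angular": [0,0,0],"claw": 1}
  ]
}}

```text
time: 25.3
ee_pos: [0.3649, -0.2565, 0.1535]
tcp_rot: [180.0, 0.1, 133.6]
wrist_force: [1.1, -0.5, 0.8]
opening: 0.0855
grasp_force: 0.0
```

Request:
{"api": "play_rows", "payload": {
  "increments": [
    {"slide": [-20,-20,0],"angular": [0,0,0],"claw": 1},
    {"slide": [-12,-12,1],"angular": [0,0,0],"claw": 1},
    {"slide": [0,0,0],"angular": [0,0,0],"claw": 1}
  ]
}}

```text
time: 25.6
ee_pos: [0.3637, -0.3012, 0.1517]
tcp_rot: [-180.0, -0.0, 133.5]
wrist_force: [-1.1, 0.6, 0.1]
opening: 0.0856
grasp_force: 0.0
```

```bash
python3 - <<'E'
from h import *
to(.365,-.3085,.0255)
i=bot.camera_info("wrist"); im=bot.camera("wrist")[:,:,::-1].copy()
print(fit(i,im,"a",.365,-.3085))
E
```

```text
t 25.6 pos [ 0.3637 -0.3012  0.1517] rot [-1.8000e+02 -2.0000e-02  1.3349e+02] q [-40.  -6. -12.  84.  -0.   7.] F [-1.1  0.6  0.1] op 0.0856 g 0.0 
-> turn [-0.   -0.02 -0.21] slide after turn [ -6.2  -4.1 126.2]
(array([ 0.36458316, -0.30655247]), np.float64(53.05078125), np.float32(892.0))
```

Estimates agree to 2 mm, so I'll use (0.365, -0.308) as the target.

Request:
{"api": "play_rows", "payload": {
  "increments": [
    {"slide": [-6,-4,10],"angular": [0,0,0],"claw": 1},
    {"slide": [0,0,30],"angular": [0,0,0],"claw": 1},
    {"slide": [0,0,30],"angular": [0,0,0],"claw": 1},
    {"slide": [0,0,30],"angular": [0,0,0],"claw": 1},
    {"slide": [0,0,18],"angular": [0,0,0],"claw": 0.6},
    {"slide": [0,0,8],"angular": [0,0,0],"claw": 0.2},
    {"slide": [0,0,0],"angular": [0,0,0],"claw": -1},
    {"slide": [0,0,0],"angular": [0,0,0],"claw": -1}
  ],
  "squeeze": 40
}}

```text
time: 26.45
ee_pos: [0.3658, -0.3065, 0.0267]
tcp_rot: [180.0, 0.1, 133.7]
wrist_force: [0.5, -0.4, -0.2]
opening: 0.0281
grasp_force: 0.0
```

Request:
{"api": "play_rows", "payload": {
  "increments": [
    {"slide": [0,0,0],"angular": [0,0,0],"claw": -1},
    {"slide": [0,0,0],"angular": [0,0,0],"claw": -1},
    {"slide": [0,0,0],"angular": [0,0,0],"claw": -1},
    {"slide": [0,0,0],"angular": [0,0,0],"claw": -1}
  ]
}}

```text
time: 26.85
ee_pos: [0.3659, -0.3069, 0.027]
tcp_rot: [180.0, 0.1, 133.6]
wrist_force: [0.4, 1.9, 7.1]
opening: 0.0247
grasp_force: 40.0
```

Request:
{"api": "play_rows", "payload": {
  "increments": [
    {"slide": [0,0,-16],"angular": [0,0,0],"claw": -1},
    {"slide": [0,0,-30],"angular": [0,0,0],"claw": -1},
    {"slide": [0,0,-35],"angular": [0,0,0],"claw": -1},
    {"slide": [0,0,-30],"angular": [0,0,0],"claw": -1},
    {"slide": [0,0,-16],"angular": [0,0,0],"claw": -1},
    {"slide": [8,8,0],"angular": [0,0,0],"claw": -1},
    {"slide": [16,15,0],"angular": [0,0,0],"claw": -1},
    {"slide": [22,21,0],"angular": [0,0,0],"claw": -1}
  ]
}}

```text
time: 27.65
ee_pos: [0.3648, -0.2419, 0.1514]
tcp_rot: [-180.0, -0.1, 133.5]
wrist_force: [-0.6, 0.5, -1.5]
opening: 0.0246
grasp_force: 39.5
```

Request:
{"api": "play_rows", "payload": {
  "increments": [
    {"slide": [24,22.5,0],"angular": [0,0,0],"claw": -1},
    {"slide": [24,22.5,0],"angular": [0,0,0],"claw": -1},
    {"slide": [24,22.5,0],"angular": [0,0,0],"claw": -1},
    {"slide": [24,22.5,0],"angular": [0,0,0],"claw": -1},
    {"slide": [24,22.5,0],"angular": [0,0,0],"claw": -1},
    {"slide": [24,22.5,0],"angular": [0,0,0],"claw": -1},
    {"slide": [24,22.5,0],"angular": [0,0,0],"claw": -1},
    {"slide": [24,22.5,0],"angular": [0,0,0],"claw": -1}
  ]
}}

```text
time: 28.45
ee_pos: [0.3621, 0.022, 0.1515]
tcp_rot: [-180.0, -0.1, 133.6]
wrist_force: [0.6, -0.1, -0.8]
opening: 0.0245
grasp_force: 39.5
```

Request:
{"api": "play_rows", "payload": {
  "increments": [
    {"slide": [24,22.5,0],"angular": [0,0,0],"claw": -1},
    {"slide": [24,22.5,0],"angular": [0,0,0],"claw": -1},
    {"slide": [24,22.5,0],"angular": [0,0,0],"claw": -1},
    {"slide": [24,22.5,0],"angular": [0,0,0],"claw": -1},
    {"slide": [24,22.5,0],"angular": [0,0,0],"claw": -1},
    {"slide": [24,22.5,0],"angular": [0,0,0],"claw": -1},
    {"slide": [24,22.5,0],"angular": [0,0,0],"claw": -1},
    {"slide": [15,14,0],"angular": [0,0,0],"claw": -1}
  ]
}}

```text
time: 29.25
ee_pos: [0.3597, 0.273, 0.1513]
tcp_rot: [-179.9, -0.0, 133.7]
wrist_force: [-1.0, -1.0, -0.9]
opening: 0.0243
grasp_force: 39.5
```

```bash
python3 -c "
from h import *
to(.5722,.317,.15)"
```

```text
t 29.25 pos [0.3597 0.273  0.1513] rot [-1.7991e+02 -4.0000e-02  1.3371e+02] q [ 37.  -9. -15.  85.   0.  83.] F [-1.  -1.  -0.9] op 0.0243 g 39.5 
-> turn [-0.09 -0.04  0.01] slide after turn [-115.   184.1    1.3]
```

Request:
{"api": "play_rows", "payload": {
  "increments": [
    {"slide": [-9,14,0],"angular": [0,0,0],"claw": -1},
    {"slide": [-16,25,0],"angular": [0,0,0],"claw": -1},
    {"slide": [-16,26,0],"angular": [0,0,0],"claw": -1},
    {"slide": [-17,27,0],"angular": [0,0,0],"claw": -1},
    {"slide": [-17,27,0],"angular": [0,0,0],"claw": -1},
    {"slide": [-17,27,0],"angular": [0,0,0],"claw": -1},
    {"slide": [-14,23,0],"angular": [0,0,0],"claw": -1},
    {"slide": [-8,13,0],"angular": [0,0,0],"claw": -1}
  ]
}}

```text
time: 30.05
ee_pos: [0.572, 0.3145, 0.1506]
tcp_rot: [-179.9, -0.0, 133.6]
wrist_force: [-0.7, 0.2, -1.0]
opening: 0.0243
grasp_force: 39.6
```

```bash
python3 - <<'E'
from h import *
to(.5722,.317,.042)
i=bot.camera_info("wrist"); im=bot.camera("wrist")[:,:,::-1].copy()
cv2.imwrite("pics/w8.png",im)
E
```

```text
t 30.05 pos [0.572  0.3145 0.1506] rot [-1.7987e+02 -5.0000e-02  1.3360e+02] q [29. 19. 15. 86.  0. 75.] F [-0.7  0.2 -1. ] op 0.0243 g 39.6 
-> turn [-0.13 -0.05 -0.1 ] slide after turn [  1.7   1.9 108.6]
```

View pics/w8.png

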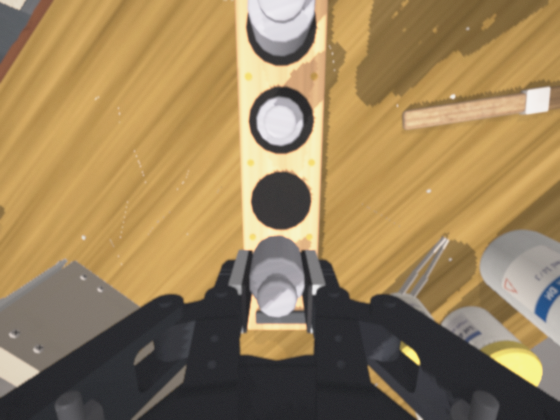

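b and d stand on their rests, d at (279,120) and b at (282,15). The empty rest is at (281,200), so I'll lower a onto it.

Request:
{"api": "play_rows", "payload": {
  "increments": [
    {"slide": [1.5,2,15],"angular": [0,0,0],"claw": -1},
    {"slide": [0,0,25],"angular": [0,0,0],"claw": -1},
    {"slide": [0,0,25],"angular": [0,0,0],"claw": -1},
    {"slide": [0,0,20],"angular": [0,0,0],"claw": -1},
    {"slide": [0,0,10],"angular": [0,0,0],"claw": -1},
    {"slide": [0,0,6],"angular": [0,0,0],"claw": -1},
    {"slide": [0,0,0],"angular": [0,0,0],"claw": -1},
    {"slide": [0,0,0],"angular": [0,0,0],"claw": -1}
  ]
}}

```text
time: 30.9
ee_pos: [0.572, 0.317, 0.0529]
tcp_rot: [179.9, 0.0, 133.6]
wrist_force: [0.4, 0.1, -0.4]
opening: 0.0245
grasp_force: 39.6
```

```bash
python3 -c "
from h import *
to(.5722,.317,.042)"
```

```text
t 30.9 pos [0.572  0.317  0.0529] rot [1.7992e+02 1.0000e-02 1.3364e+02] q [29. 20.  5. 76.  0. 75.] F [ 0.4  0.1 -0.4] op 0.0245 g 39.6 
-> turn [ 0.08  0.01 -0.06] slide after turn [-0.1  0.2 10.9]
```

Request:
{"api": "play_rows", "payload": {
  "increments": [
    {"slide": [0,0,5],"angular": [0,0,0],"claw": -1},
    {"slide": [0,0,3.5],"angular": [0,0,0],"claw": -1},
    {"slide": [0,0,1.6],"angular": [0,0,0],"claw": -1},
    {"slide": [0,0,0.8],"angular": [0,0,0],"claw": -1},
    {"slide": [0,0,0],"angular": [0,0,0],"claw": -1},
    {"slide": [0,0,0],"angular": [0,0,0],"claw": -1}
  ]
}}

```text
time: 31.5
ee_pos: [0.5719, 0.3167, 0.0421]
tcp_rot: [180.0, -0.0, 133.6]
wrist_force: [-3.1, -0.7, 5.6]
opening: 0.0247
grasp_force: 40.3
```

Request:
{"api": "play_rows", "payload": {
  "increments": [
    {"slide": [0,0,0],"angular": [0,0,0],"claw": -0.3},
    {"slide": [0,0,0],"angular": [0,0,0],"claw": 0},
    {"slide": [0,0,0],"angular": [0,0,0],"claw": 0.3},
    {"slide": [0,0,0],"angular": [0,0,0],"claw": 0.5},
    {"slide": [0,0,-10],"angular": [0,0,0],"claw": 0.6},
    {"slide": [0,0,-25],"angular": [0,0,0],"claw": 0.6},
    {"slide": [0,0,-40],"angular": [0,0,0],"claw": 0.7},
    {"slide": [0,0,-40],"angular": [0,0,0],"claw": 0.7}
  ]
}}

```text
time: 32.3
ee_pos: [0.5715, 0.3165, 0.1577]
tcp_rot: [-180.0, -0.0, 133.6]
wrist_force: [0.9, 0.2, 0.3]
opening: 0.0728
grasp_force: 0.0
```

Request:
{"api": "play_rows", "payload": {
  "increments": [
    {"slide": [3,-12,-5],"angular": [0,0,0],"claw": 1},
    {"slide": [7,-24,-5],"angular": [0,0,0],"claw": 1},
    {"slide": [8,-27,-5],"angular": [0,0,0],"claw": 1},
    {"slide": [8,-27,-5],"angular": [0,0,0],"claw": 1},
    {"slide": [8,-27,0],"angular": [0,0,0],"claw": 1},
    {"slide": [8,-27,0],"angular": [0,0,0],"claw": 1},
    {"slide": [5,-18,0],"angular": [0,0,0],"claw": 1},
    {"slide": [0,0,0],"angular": [0,0,0],"claw": 1}
  ]
}}

```text
time: 33.1
ee_pos: [0.4209, 0.2382, 0.1775]
tcp_rot: [179.9, 0.0, 133.6]
wrist_force: [0.8, 0.3, -0.1]
opening: 0.0854
grasp_force: 0.0
```

```bash
python3 - <<'E'
from h import *
i=bot.camera_info("top"); im=bot.camera("top")[:,:,::-1].copy()
w=bot.camera("wrist")[:,:,::-1]; s=bot.camera("scene")[:,:,::-1]
g=dict(c=(.6196,.2682),a=(.5719,.3167),d=(.526,.365),b=(.4789,.4152))
for n in g: print(n,fit(i,im,n,*g[n],.015),"scene",fit(bot.camera_info("scene"),s,n,*g[n],.015),"rest",R_[n])
o=np.zeros((600,800,3),np.uint8)
o[:300,:400]=cv2.resize(im[160:260,100:233],(400,300),interpolation=2); o[:300,400:]=cv2.resize(s[230:380,170:370],(400,300),interpolation=2); o[300:,:400]=cv2.resize(w,(400,300)); o[300:,400:]=cv2.resize(s,(400,300))
cv2.imwrite("pics/fin.png",o)
E
```

```text
c (array([0.62133567, 0.26788106]), np.float64(9.490234375), np.float32(65.0)) scene (array([0.61968881, 0.26602211]), np.float64(28.50390625), np.float32(82.0)) rest (0.6202, 0.2667)
a (array([0.5741723 , 0.31698751]), np.float64(87.982421875), np.float32(194.0)) scene (array([0.57420184, 0.31349145]), np.float64(51.69140625), np.float32(163.0)) rest (0.5735, 0.3153)
d (array([0.50502545, 0.39099207]), np.float64(964.5), np.float32(1170.0)) scene (array([0.52505959, 0.36354196]), np.float64(218.466796875), np.float32(483.0)) rest (0.5267, 0.3643)
b (array([0.46592197, 0.42544792]), np.float64(1100.125), np.float32(1444.0)) scene (array([0.48170058, 0.41149926]), np.float64(165.94140625), np.float32(598.0)) rest (0.4795, 0.4137)
```

View pics/fin.png

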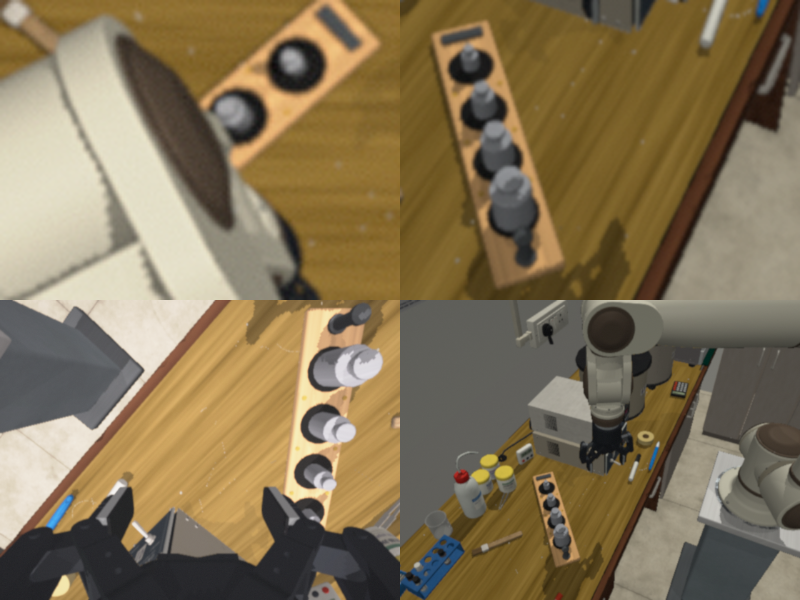

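All four stand upright on the rests. b (largest) is next to the post, then d, a and c (smallest), each centred within about 2–3 mm, and the gripper is clear. Handing in.

```bash
python3 -c "
from workcell import bot
print(bot.job_done())"
```

```text
the job is handed in; nothing more can be done
None
```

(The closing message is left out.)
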